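# Spot-check the cake with the thermometer gun

### The arm

A 6-joint arm with a two-finger parallel gripper is mounted at the origin on the work surface. World frame = base frame: x ahead of the robot, y to its left, z up, the work surface at z = 0. Lengths are in m, angles in rad, forces in N, time in s.
With the tool pointing down it reaches from about 0.375 to 0.9 m from the base axis. Payload 3.1 kg.
Tool frame: the origin (TCP) lies between the finger pads; the fingertips stand 17 mm ahead of it and the grasp point (between the pads) lies 2 mm behind it; z points along the fingers, y is the line along which they close (so a half turn about z gives the same grasp; the last joint's range is limited). The gripper opens to 85 mm and grips with 20 to 120 N. Pads are 22 mm wide; open, the fingers measure 114 mm over their backs; the gripper's body (76 mm by 85 mm) begins 54 mm behind the grasp point. The pads swing forward as they close: fully open they stand 13 mm farther back than shut.
Start: joints at [1.135, 0.527, 1.433, -0, 1.181, -0.178], TCP at [0.159, 0.604, 0.248] pointing down, gripper open.
Joint ranges: [-3.08, 3.08], [-0.75, 2.2], [0.22, 2.44], [-1.43, 4.57], [0, 2.65], [-2.85, 2.85]. Speed limits (rad/s): [2.79, 2.79, 3.14, 3.14, 3.14, 3.14].

### API

Orientations are given as a unit quaternion [x, y, z, w].
In Python, from station import sense, vision, order gives the robot as it stands.
- The arm moves only by the shell command python3 -m crank 'ROWS' [OPENING] [FORCE]. ROWS is JSON, a list of rows, each an object with "dp": the shift along the world's x, y, z in units of 30 mm (1.0 is 30 mm), a list of three; "angular": the turn, a rotation vector about the world's x, y, z in degrees, a list of three. In form: [{"dp": [dx, dy, dz], "angular": [ax, ay, az]}, ...]. A call has 1 to 20 rows; each row shifts and turns the commanded pose from where the row before left it; what a row does not reach is not made up. A row lasts 1/10 s, in which the tool goes at most 50 mm and 8.59 degrees, less where a joint would pass 70% of its speed; a pose out of reach is approached as far as the arm can. A call is refused whole if a number of a shift passes 1 or a number of a turn 8.59, either way. A call with a gripper value outside its range is refused whole. OPENING is the closure, from 0 (fully open) to 1 (shut), set as the call begins (- or left out, the last holds). The fingers move at their own pace and stop on an object; FORCE is the grip in N (left out, the last holds). Time passes only in rows, so rows that do not move let the fingers close. It gives the time, the measured TCP pose, the force, the opening and the grip force at its end, in the units of the state.
- sense(): the state, without advancing time (a new reading comes with each control period).
- vision.snapshot(name): name is "side" or "top" or "wrist"; returns a dict with "image" (480x640x3 uint8, blue, green, red), "range_z" (480x640 float32, m along the optical axis (not along the pixel's ray), 0 where there is no reading), "mtx" (3x3 intrinsics, pixels), "pose" (4x4, takes a point from camera to world coordinates); the wrist camera has in their place "mount" (4x4, takes a point from camera to tool coordinates, whose origin is the TCP and whose axes are the flange's). Camera axes: x right, y down, z forward; pixel columns grow to the right and rows downward; lengths in m; the calibration is good to about 2 mm. A picture is of the moment at which its call begins: read the wrist's pose just before it.
- order.sign_off(): hands the job in; it is judged then, once.
The state is a dict: "t": time; "q": joint angles; "qd": joint speeds; "tau": joint torques, N m; "tcp_pos": TCP position; "tool_rot": TCP orientation; "force": force on the tool from outside, world axes, zero at the start; "ft_torque": the same for the moment, N m; "finger_gap": opening from 0.0 (shut) to 1.0 (fully open); "gripper_force": force on a finger pad.
Only numpy, scipy, OpenCV 4.12 (cv2) and the standard library are available. Lean on these libraries where they do the work, as an engineer would, in place of code of your own. Each camera call takes 0.05 s, during which the arm holds its last target. There are 200 camera calls.

### The job

Check the temperature of the iced cake before it is served: swing the red-paddled hasp off the tongue of the carrier's lid, open the lid by its knob until it stands nearly upright, then squeeze the thermometer gun's red trigger well in against its grip between the two fingers, hold it for about half a second and let it spring back. Leave the carrier standing open with the hasp off, and do not knock or shift the siphon, the bowl, the jar or the mug.

Things in the scene. Friction and masses are not known exactly. Their poses are not given: they have to be found in the camera images.
- carrier: Fixed blue plastic cake carrier, an open box 170 (x) x 240 (y) x 110 mm high with a grey lid; a brown iced cake is inside. Origin: centre of its underside on the table; its front, with the hasp, faces its own -x; z up.
- lid (a joint): Angle of the grey lid (10 mm thick, its top 120 mm above the table when shut): 0 shut, grows as it opens upward, stop at 1.6. Hinged along the carrier's rear (+x) top edge, axis along the carrier's y. A stiff hinge: it stays where it is left. A steel tongue 22 mm wide sticks out 21 mm from the middle of its front edge; the hasp holds it down. Open means past 1.1.
- lid_hinge (a point): Middle of the lid's hinge axis, 110 mm above the table.
- lid_knob (a point): Centre of the black round knob head on the lid: 28 mm across, 18 mm tall, on a thinner neck, 25 to 43 mm above the lid's top. It stands 45 mm behind the lid's front edge, 125 mm in front of the hinge. Turns with the lid.
- hasp (a joint): Angle of the hasp: 0 upright over the lid's tongue, grows as it swings off, away from the carrier and down towards the carrier's -x; stop at 2.4, hanging. It turns easily and falls by itself once well over. Off means past 0.9.
- hasp_hinge (a point): Middle of the hasp's hinge axis (along the carrier's y), 13 mm in front of the carrier's front wall, 75 mm above the table.
- hasp_paddle (a point): Centre of the red paddle on top of the hasp: a plate 38 mm wide (y), 38 mm tall, 5 mm thick, 69 mm above the hasp's hinge, leaning outward 0.2 rad. It stands from 125 to 163 mm above the table while the hasp is on, with about 40 mm between it and the knob. Below it the bail of 6 mm wire, 44 mm wide, goes down to the hinge.
- stand: Fixed stand (base plate 120 x 120 x 12 mm, round post 22 mm) on the carrier's +y side, with a yellow infrared thermometer gun strapped to it on its side, barrel pointing down at the cake. Origin: on the table, under the middle of the gun's housing. The housing is 130 mm long, 50 x 42 mm, its middle 225 mm above the table; the grip sticks out towards -x.
- gun_grip: Black fixed grip. Origin: squeeze point, midway between trigger front (y = -28 mm) and grip back (y = +28 mm), about 230 mm above the table. x: along the grip to the housing, which begins at +50 mm (grip end at -55); y: from trigger through grip, the line to squeeze along; z: square to the gun's side, up but leaning 35 degrees from vertical, the side to come from. Grip 34 mm thick (z).
- trigger (a joint): Angle of the red trigger: 0 released, grows as it is squeezed towards the grip, stop at 0.5. Spring return, 4 N to start, about 9 N at the stop, measured 45 mm from its hinge. Well in means past 0.28.
- trigger_front (a point): Middle of the red trigger's front face, 45 mm from its hinge, where a finger presses. Moves with the trigger, which is 58 mm long, 10 mm deep, 20 mm thick; 18 mm of free gap to the grip behind it.
- siphon: Loose white cream siphon with a blue band, 68 mm across, 220 mm tall, upright. Origin: centre of its underside. Bystander.
- bowl: Loose steel bowl, 100 mm across, 45 mm high. Origin: centre of its underside. Bystander.
- jar: Loose amber jar with a green cap, 64 mm across, 94 mm tall. Origin: centre of its underside. Bystander.
- mug: Loose white mug, 76 mm across, 90 mm tall, with a handle. Origin: centre of its underside. Bystander.

How it is judged:
By the outcome, as a careful person would: the job done as asked, in the order asked, and still so for the second after the job is handed in, with the robot touching nothing.
It also fails if it takes over 51 s, if anything falls off the work surface, if the arm or the gripper's body presses on something with over 40 N, if the wrist force passes 120 N, or if a joint passes its speed limit or range.

## Working session

There is one attempt and no reset: what is moved stays moved. The work goes in short steps, Python scripts to look and compute and a shell command to move; the robot and the scene stay as the last step left them, time stands still between calls to the robot, and variables do not carry over. Pictures are saved under pics/ and viewed, at most 10 in all, crops included, and the job is handed in when it is done.

```bash
mkdir -p pics; ls
python3 - <<'E'
from station import sense, vision
import cv2,numpy as np
s=sense();print(s)
for n in("top","side"):
    d=vision.snapshot(n);cv2.imwrite(f"pics/{n}0.png",d["image"]);np.savez(f"{n}0.npz",**d);print(d["mtx"],d["pose"])
E
```

```text
pics
{'t': 0.0, 'q': array([ 1.13448547e+00,  5.28485919e-01,  1.43392524e+00, -2.43254623e-05,
        1.18140837e+00, -1.78518511e-01]), 'qd': array([ 0.00058846,  0.00091465, -0.00102523, -0.00066115, -0.00152403,
        0.00062908]), 'tau': array([ 6.81549518e-04, -4.42353630e+01, -1.78023291e+01, -2.08435790e-04,
        8.45659903e-03,  2.68170574e-06]), 'tcp_pos': array([0.15903164, 0.60370912, 0.24731416]), 'tool_rot': array([ 1.28534879e-01,  9.91704364e-01, -1.06464234e-03, -3.26201555e-04]), 'force': array([ 0.12417638, -0.51202743, -1.05531819]), 'ft_torque': array([ 0.01059037,  0.02730873, -0.00486748]), 'gripper_force': 0.0, 'finger_gap': 1.0019702159787363}
[[479.76275075   0.         324.60655466]
 [  0.         479.76275075 238.55899692]
 [  0.           0.           1.        ]] [[ 0.01478161 -0.98255534  0.18538208  0.36880237]
 [-0.99984669 -0.01626507 -0.00648386  0.06603672]
 [ 0.009386   -0.18525782 -0.98264513  1.10902594]
 [ 0.          0.          0.          1.        ]]
[[558.82905991   0.         323.99684288]
 [  0.         558.82905991 236.27106927]
 [  0.           0.           1.        ]] [[ 0.98595954 -0.08963996  0.14088456  0.37064428]
 [-0.16572446 -0.62873204  0.75975748 -0.79988324]
 [ 0.02047401 -0.77243815 -0.63475989  0.88661009]
 [ 0.          0.          0.          1.        ]]
```

View pics/top0.png

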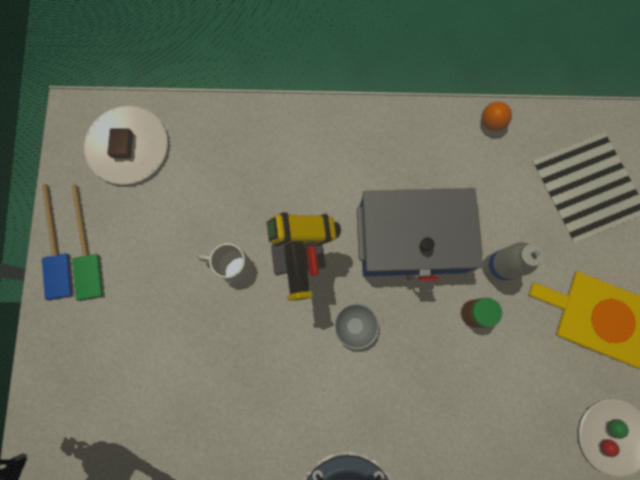

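View pics/side0.png

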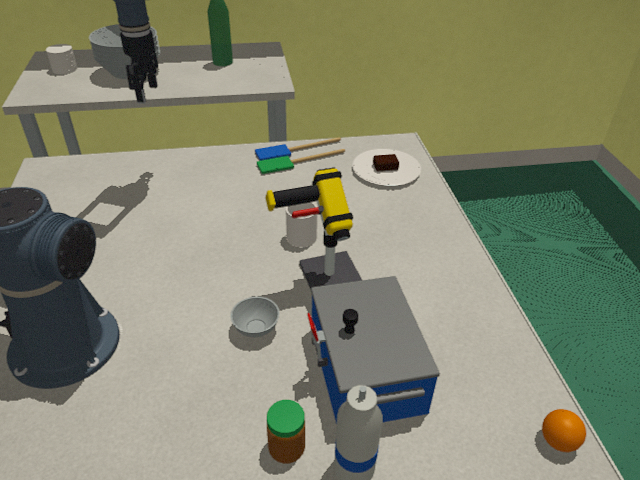

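Top view: the carrier's lid spans cols 360–480, rows 188–272. The knob is at (427,244), paddle (428,277), gun housing (303,229), grip (297,270), trigger (312,262), bowl (357,327), mug (228,262), jar (483,312) and siphon (515,260). In the side view the knob is at (350,318), paddle (314,327) and trigger (305,212).

```bash
cat > h.py <<'E'
import numpy as np,cv2
from scipy.spatial.transform import Rotation as R
def cloud(d,T=None):
    z=d["range_z"];v,u=np.mgrid[:480,:640];K=d["mtx"]
    P=np.stack([(u-K[0,2])/K[0,0]*z,(v-K[1,2])/K[1,1]*z,z],-1)
    T=d["pose"] if T is None else T
    W=P@T[:3,:3].T+T[:3,3]; W[z<=0]=np.nan; return W
def hsv(d): return cv2.cvtColor(d["image"],cv2.COLOR_BGR2HSV)
E
python3 - <<'E'
from h import *
np.set_printoptions(precision=4,suppress=True)
def st(n,p): print(n,len(p),np.nanmedian(p,0) if len(p) else'',np.nanpercentile(p,[3,97],0).round(3).tolist() if len(p) else '')
for n in("top0","side0"):
    d=np.load(n+".npz");W=cloud(d);H=hsv(d);h,s,v=[H[...,i] for i in range(3)]
    red=((h<6)|(h>174))&(s>180)&(v>60);yel=(abs(h-27)<5)&(s>150)
    x,y,z=W[...,0],W[...,1],W[...,2]
    print(n)
    near=(x>.3)&(x<.75)
    st("redpaddle",W[red&near&(z>.11)&(z<.18)&(y<.0)])
    st("trig",W[red&near&(z>.17)&(y>0)])
    st("yellow",W[yel&near&(z>.15)])
    st("black grip",W[(v<60)&near&(z>.19)&(z<.3)&(y>0)&(x<.57)])
    st("knob",W[(v<70)&near&(z>.14)&(z<.18)&(y<-.0)])
    lid=(z>.113)&(z<.127)&near&(s<60); st("lid",W[lid])
    m=lid.astype(np.uint8); k,l,stt,c=cv2.connectedComponentsWithStats(m);i=1+stt[1:,4].argmax()
    print("lidrect",cv2.minAreaRect((W[l==i][:,:2]*1000).astype(np.float32)))
    st("siphon",W[near&(z>.13)&(z<.22)&(y<-.25)&(y>-.45)])
    st("jar",W[(abs(h-65)<15)&(s>120)&near&(z>.07)&(z<.11)])
    st("bowl",W[near&(z>.035)&(z<.05)&(y<.08)&(y>-.07)&(x<.42)])
    st("mug",W[near&(z>.08)&(z<.1)&(y>.15)&(y<.35)])
d=np.load("top0.npz");W=cloud(d)
for u,v in[(297,250),(297,270),(299,294),(312,262),(312,250),(314,272),(303,229),(275,229),(337,229),(428,279),(427,244)]:print((u,v),W[v,u])
E
```

```text
top0
redpaddle 12 [ 0.4712 -0.1478  0.1609] [[0.469, -0.162, 0.158], [0.472, -0.136, 0.163]]
trig 169 [0.4938 0.083  0.2243] [[0.472, 0.075, 0.217], [0.517, 0.091, 0.229]]
yellow 0  
black grip 1252 [0.4925 0.1106 0.2518] [[0.438, 0.052, 0.199], [0.562, 0.14, 0.273]]
knob 161 [ 0.5397 -0.1458  0.1623] [[0.528, -0.158, 0.152], [0.552, -0.134, 0.166]]
lid 9208 [ 0.5787 -0.144   0.1197] [[0.497, -0.261, 0.116], [0.662, -0.03, 0.123]]
lidrect ((573.4566650390625, -145.82437133789062), (190.89683532714844, 245.23233032226562), 2.6488025188446045)
siphon 1071 [ 0.5111 -0.3278  0.1714] [[0.485, -0.358, 0.136], [0.543, -0.309, 0.203]]
jar 323 [ 0.411  -0.2817  0.0931] [[0.386, -0.306, 0.09], [0.432, -0.26, 0.096]]
bowl 378 [ 0.3685 -0.019   0.0429] [[0.332, -0.059, 0.035], [0.418, 0.034, 0.048]]
mug 255 [0.5116 0.2713 0.0883] [[0.475, 0.232, 0.081], [0.546, 0.306, 0.092]]
side0
redpaddle 72 [ 0.4726 -0.162   0.1525] [[0.468, -0.173, 0.131], [0.479, -0.137, 0.162]]
trig 133 [0.4937 0.0751 0.2229] [[0.469, 0.068, 0.216], [0.518, 0.08, 0.227]]
yellow 172 [0.5538 0.0923 0.2446] [[0.504, 0.043, 0
[... 392 characters left out ...]
on 2053 [ 0.5107 -0.3601  0.1688] [[0.485, -0.376, 0.134], [0.541, -0.33, 0.206]]
jar 1150 [ 0.4083 -0.2916  0.0929] [[0.354, -0.318, 0.081], [0.435, 1.363, 0.096]]
bowl 435 [0.3725 0.0076 0.0418] [[0.33, -0.064, 0.036], [0.419, 0.031, 0.046]]
mug 147 [0.51   0.2388 0.0854] [[0.473, 0.227, 0.08], [0.543, 0.292, 0.092]]
(297, 250) [0.5081 0.1099 0.2549]
(297, 270) [0.4719 0.1089 0.2548]
(299, 294) [0.4288 0.104  0.2606]
(312, 262) [0.491  0.083  0.2244]
(312, 250) [0.5132 0.0834 0.2267]
(314, 272) [0.4723 0.0789 0.2251]
(303, 229) [0.5483 0.1002 0.2486]
(275, 229) [0.5419 0.1487 0.2754]
(337, 229) [0.5597 0.0363 0.1994]
(428, 279) [ 0.4693 -0.1462  0.1624]
(427, 244) [ 0.5392 -0.1453  0.1652]
```

```bash
python3 -m crank '[{"dp":[0.4,-0.6,1],"angular":[0,0,3.5]},{"dp":[0.4,-0.9,0.9],"angular":[0,0,3.5]},{"dp":[0.44,-1,0.9],"angular":[0,0,3.5]},{"dp":[0.44,-1,0.9],"angular":[0,0,3.5]},{"dp":[0.44,-1,0.9],"angular":[0,0,3.5]},{"dp":[0.44,-1,0.5],"angular":[0,0,0]},{"dp":[0.44,-1,0],"angular":[0,0,0]},{"dp":[0.44,-1,0],"angular":[0,0,0]},{"dp":[0.44,-1,0],"angular":[0,0,0]},{"dp":[0.44,-1,0],"angular":[0,0,0]},{"dp":[0.44,-1,0],"angular":[0,0,0]},{"dp":[0.44,-1,0],"angular":[0,0,0]},{"dp":[0.44,-1,0],"angular":[0,0,0]},{"dp":[0.44,-1,0],"angular":[0,0,0]},{"dp":[0.44,-1,0],"angular":[0,0,0]},{"dp":[0.44,-1,0],"angular":[0,0,0]},{"dp":[0.44,-1,0],"angular":[0,0,0]},{"dp":[0.44,-1,0],"angular":[0,0,0]},{"dp":[0.44,-1,0],"angular":[0,0,0]},{"dp":[0.44,-1,0],"angular":[0,0,0]}]' 1 20 && python3 -m crank '[{"dp":[0.44,-1,0],"angular":[0,0,0]},{"dp":[0.44,-1,0],"angular":[0,0,0]},{"dp":[0.44,-1,0],"angular":[0,0,0]},{"dp":[0.44,-1,0],"angular":[0,0,0]},{"dp":[0.3,-0.5,-1],"angular":[0,0,0]},{"dp":[0,0,-1],"angular":[0,0,0]},{"dp":[0,0,0],"angular":[0,0,0]}]'
python3 - <<'E'
from h import *
from station import sense,vision
np.set_printoptions(precision=4,suppress=True)
s=sense();d=vision.snapshot("wrist");cv2.imwrite("pics/w1.png",d["image"])
T=np.eye(4);T[:3,:3]=R.from_quat(s["tool_rot"]).as_matrix();T[:3,3]=s["tcp_pos"];print(T,s["t"],s["q"])
W=cloud(d,T@d["mount"]);np.savez("w1.npz",W=W,**d)
H=hsv(d);h,sa,v=[H[...,i] for i in range(3)]
red=((h<6)|(h>174))&(sa>150)&(v>50)&(W[...,2]>.1)
def st(n,p): print(n,len(p),np.nanmedian(p,0),np.nanpercentile(p,[2,98],0).round(3).tolist()) if len(p) else print(n,0)
st("paddle",W[red]);st("knob",W[(v<70)&(W[...,2]>.155)&(W[...,2]<.17)])
lid=(abs(W[...,2]-.12)<.006)&(sa<60);st("lid",W[lid])
E
```

```text
t: 2.1
tcp_pos: [0.4209, 0.0181, 0.401]
tool_rot: [-0.024, 1.0, 0.0, -0.0]
force: [0.8, 0.9, -0.6]
finger_gap: 0.005
gripper_force: 0.0
t: 2.8
tcp_pos: [0.48, -0.115, 0.3371]
tool_rot: [-0.023, 1.0, 0.003, -0.005]
force: [-0.5, 0.1, -0.0]
finger_gap: 0.001
gripper_force: 0.0
[[-0.9989 -0.0464 -0.0098  0.48  ]
 [-0.0464  0.9989  0.0049 -0.115 ]
 [ 0.0095  0.0054 -0.9999  0.3371]
 [ 0.      0.      0.      1.    ]] 2.8 [-0.4619  0.2494  1.6286  0.      1.2745 -2.0791]
paddle 2034 [0.4873 0.0752 0.2244] [[0.468, -0.165, 0.142], [0.52, 0.084, 0.228]]
knob 1005 [ 0.54   -0.1474  0.1632] [[0.529, -0.16, 0.156], [0.553, -0.135, 0.165]]
lid 33622 [ 0.5425 -0.1696  0.1205] [[0.492, -0.308, 0.118], [0.626, -0.029, 0.122]]
```

View pics/w1.png

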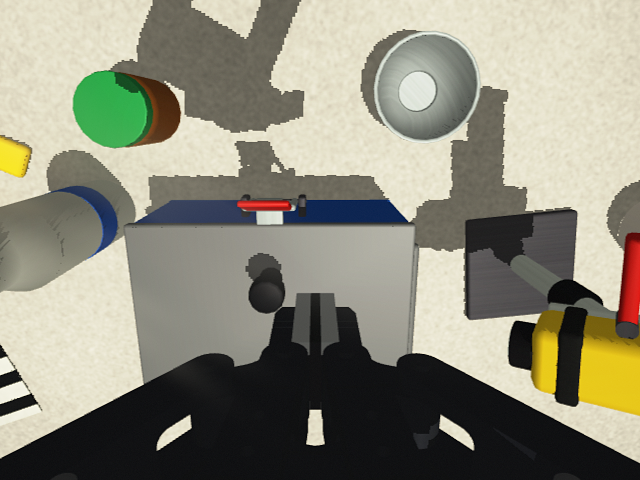

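The paddle is upright at (265,205) and the knob at (267,293). The tool is square to the lid's front edge. Next the shut fingers go into the gap between them.

```bash
python3 -m crank '[{"dp":[0.35,-0.55,-0.7],"angular":[0,0,0]},{"dp":[0.3,-0.5,-1],"angular":[0,0,0]},{"dp":[0,0,-1],"angular":[0,0,0]},{"dp":[0,0,-1],"angular":[0,0,0]},{"dp":[0,0,-1],"angular":[0,0,0]},{"dp":[0,0,-0.8],"angular":[0,0,0]},{"dp":[0,0,-0.55],"angular":[0,0,0]},{"dp":[0,0,0],"angular":[0,0,0]},{"dp":[0,0,0],"angular":[0,0,0]}]' 1 && python3 -m crank '[{"dp":[-0.4,0,0],"angular":[0,0,0]},{"dp":[-0.4,0,0],"angular":[0,0,0]},{"dp":[-0.4,0,0],"angular":[0,0,0]},{"dp":[-0.4,0,0],"angular":[0,0,0]},{"dp":[-0.4,0,-0.1],"angular":[0,0,0]},{"dp":[-0.4,0,-0.2],"angular":[0,0,0]},{"dp":[-0.4,0,-0.3],"angular":[0,0,0]},{"dp":[-0.4,0,-0.4],"angular":[0,0,0]},{"dp":[-0.4,0,-0.4],"angular":[0,0,0]},{"dp":[0,0,0],"angular":[0,0,0]}]'
```

```text
t: 3.75
tcp_pos: [0.5034, -0.1474, 0.1612]
tool_rot: [-0.024, 1.0, -0.001, 0.001]
force: [0.1, -0.4, -0.5]
finger_gap: 0.0
gripper_force: 0.0
t: 4.75
tcp_pos: [0.3911, -0.1459, 0.1167]
tool_rot: [-0.023, 1.0, 0.002, -0.002]
force: [-0.1, 0.6, -0.7]
finger_gap: 0.0
gripper_force: 0.0
```

Run:
```python
from h import *
from station import sense,vision
np.set_printoptions(precision=4,suppress=True)
d=vision.snapshot("side");W=cloud(d);H=hsv(d);h,s,v=[H[...,i] for i in range(3)]
m=((h<6)|(h>174))&(s>150)&(v>40)&(W[...,1]<-.05)&(W[...,0]<.56)&(W[...,0]>.33)&(W[...,1]>-.24)
print(m.sum(),W[m][::10]); cv2.imwrite("pics/s1.png",cv2.resize(d["image"][230:430,200:440],None,fx=2.5,fy=2.5))
```

```text
315 [[ 0.4259 -0.1388  0.0685]
 [ 0.4202 -0.1389  0.0639]
 [ 0.4181 -0.1411  0.0641]
 [ 0.4125 -0.141   0.0622]
 [ 0.4304 -0.1471  0.0664]
 [ 0.4178 -0.1432  0.061 ]
 [ 0.4014 -0.1402  0.0575]
 [ 0.4192 -0.1483  0.0643]
 [ 0.4029 -0.1449  0.0601]
 [ 0.4208 -0.1497  0.0628]
 [ 0.4046 -0.1451  0.0572]
 [ 0.4223 -0.154   0.065 ]
 [ 0.4043 -0.1493  0.0596]
 [ 0.4219 -0.1575  0.0667]
 [ 0.4059 -0.1513  0.059 ]
 [ 0.4235 -0.16    0.0666]
 [ 0.4073 -0.1561  0.0619]
 [ 0.4251 -0.1617  0.0655]
 [ 0.4089 -0.1584  0.0616]
 [ 0.4266 -0.1641  0.0655]
 [ 0.4104 -0.1621  0.0632]
 [ 0.428  -0.1684  0.0678]
 [ 0.4101 -0.1647  0.0636]
 [ 0.4279 -0.1685  0.065 ]
 [ 0.4101 -0.1641  0.06  ]
 [ 0.4275 -0.1727  0.0677]
 [ 0.4097 -0.1689  0.0634]
 [ 0.4273 -0.1739  0.0663]
 [ 0.4167 -0.1706  0.0613]
 [ 0.4094 -0.171   0.0603]
 [ 0.4074 -0.1734  0.061 ]
 [ 0.4089 -0.1759  0.061 ]]
```

View pics/s1.png

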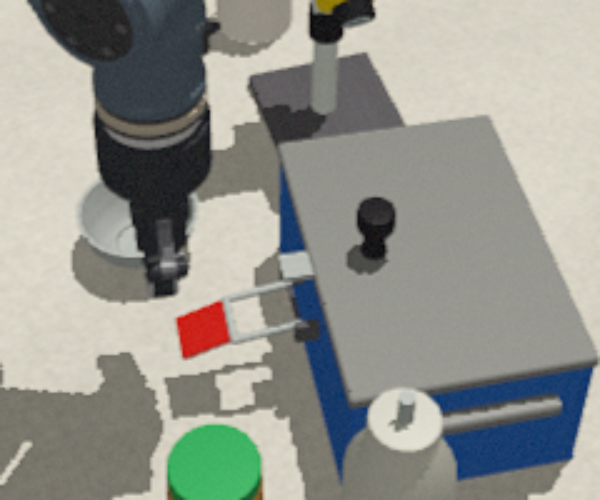

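The hasp hangs off the tongue, with the paddle at crop (203,330), past about 1.7 rad. Next is the knob.

```bash
python3 -m crank '[{"dp":[0,0,0.9],"angular":[0,0,0]},{"dp":[0,0,0.95],"angular":[0,0,0]},{"dp":[0.3,0,1],"angular":[0,0,0]},{"dp":[0.8,0,1],"angular":[0,0,0]},{"dp":[1,-0.03,0.8],"angular":[0,0,0]},{"dp":[1,-0.03,0],"angular":[0,0,0]},{"dp":[1,0,0],"angular":[0,0,0]},{"dp":[0.85,0,-0.3],"angular":[0,0,0]},{"dp":[0,0,-0.9],"angular":[0,0,0]},{"dp":[0,0,-1],"angular":[0,0,0]},{"dp":[0,0,-0.8],"angular":[0,0,0]},{"dp":[0,0,-0.4],"angular":[0,0,0]},{"dp":[0,0,0],"angular":[0,0,0]},{"dp":[0,0,0],"angular":[0,0,0]}]' 0
python3 - <<'E'
from h import *
from station import sense,vision
np.set_printoptions(precision=4,suppress=True)
s=sense();d=vision.snapshot("wrist")
T=np.eye(4);T[:3,:3]=R.from_quat(s["tool_rot"]).as_matrix();T[:3,3]=s["tcp_pos"];print(T[:3,3])
cv2.imwrite("pics/w2.png",d["image"])
E
```

```text
t: 6.2
tcp_pos: [0.5435, -0.1493, 0.1562]
tool_rot: [-0.024, 1.0, -0.0, 0.001]
force: [-0.4, 0.1, -0.1]
finger_gap: 0.999
gripper_force: 0.0
[ 0.5435 -0.1493  0.1562]
```

View pics/w2.png

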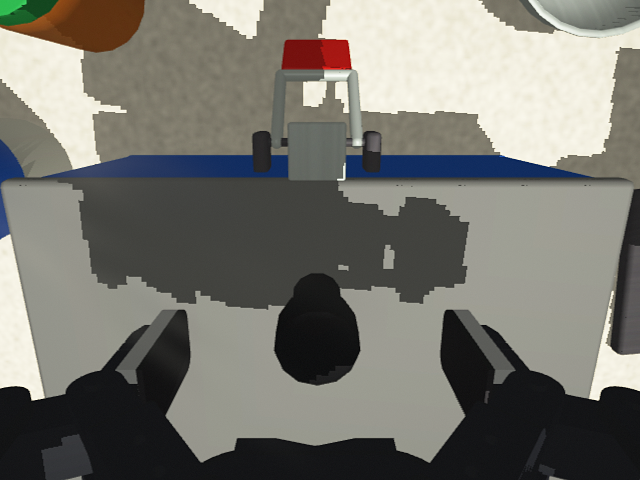

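Hasp hanging at (317,60). The knob is centred between the open fingers at (317,335).

```bash
python3 -m crank '[{"dp":[-0.1,0.04,-0.13],"angular":[0,0,0]},{"dp":[0,0,0],"angular":[0,0,0]},{"dp":[0,0,0],"angular":[0,0,0]},{"dp":[0,0,0],"angular":[0,0,0]},{"dp":[0,0,0],"angular":[0,0,0]},{"dp":[0,0,0],"angular":[0,0,0]},{"dp":[0,0,0],"angular":[0,0,0]}]' 1 40
python3 - <<'E'
import numpy as np
N=24;th=np.radians(77)*(np.arange(N+1)/N);ti=th*28/77
x=-125*np.cos(th)+44*np.sin(th)-2*np.sin(ti);z=125*np.sin(th)+44*np.cos(th)-2*np.cos(ti)
d=np.diff(np.c_[x,z],axis=0)/30
for i in range(0,N,2):print(i,d[i:i+2].mean(0).round(2),end=';')
print(np.degrees(ti[1]))
E
```

```text
t: 6.95
tcp_pos: [0.5399, -0.1488, 0.152]
tool_rot: [-0.024, 1.0, -0.001, 0.0]
force: [-3.5, -5.1, 4.9]
finger_gap: 0.311
gripper_force: 39.4
0 [0.09 0.23];2 [0.12 0.22];4 [0.14 0.2 ];6 [0.16 0.18];8 [0.18 0.16];10 [0.2  0.14];12 [0.22 0.12];14 [0.23 0.09];16 [0.24 0.07];18 [0.24 0.04];20 [0.25 0.01];22 [ 0.25 -0.01];1.1666666666666665
```

```bash
python3 -m crank '[{"dp":[0.09,0.004,0.23],"angular":[0,1.17,0]},{"dp":[0.09,0.004,0.23],"angular":[0,1.17,0]},{"dp":[0.12,0.005,0.22],"angular":[0,1.17,0]},{"dp":[0.12,0.005,0.22],"angular":[0,1.17,0]},{"dp":[0.14,0.006,0.2],"angular":[0,1.17,0]},{"dp":[0.14,0.006,0.2],"angular":[0,1.17,0]},{"dp":[0.16,0.007,0.18],"angular":[0,1.17,0]},{"dp":[0.16,0.007,0.18],"angular":[0,1.17,0]},{"dp":[0.18,0.008,0.16],"angular":[0,1.17,0]},{"dp":[0.18,0.008,0.16],"angular":[0,1.17,0]},{"dp":[0.2,0.009,0.14],"angular":[0,1.17,0]},{"dp":[0.2,0.009,0.14],"angular":[0,1.17,0]}]'
```

```text
t: 8.15
tcp_pos: [0.5896, -0.1464, 0.2181]
tool_rot: [-0.024, 0.992, 0.003, -0.128]
force: [-6.4, -5.5, -0.6]
finger_gap: 0.309
gripper_force: 39.9
```

```bash
python3 -m crank '[{"dp":[0.22,0.01,0.12],"angular":[0,1.17,0]},{"dp":[0.22,0.01,0.12],"angular":[0,1.17,0]},{"dp":[0.23,0.01,0.09],"angular":[0,1.17,0]},{"dp":[0.23,0.01,0.09],"angular":[0,1.17,0]},{"dp":[0.24,0.01,0.07],"angular":[0,1.17,0]},{"dp":[0.24,0.01,0.07],"angular":[0,1.17,0]},{"dp":[0.24,0.01,0.04],"angular":[0,1.17,0]},{"dp":[0.24,0.01,0.04],"angular":[0,1.17,0]},{"dp":[0.25,0.01,0.01],"angular":[0,1.17,0]},{"dp":[0.25,0.01,0.01],"angular":[0,1.17,0]},{"dp":[0.25,0.01,-0.01],"angular":[0,1.17,0]},{"dp":[0.25,0.01,-0.01],"angular":[0,1.17,0]},{"dp":[0,0,0],"angular":[0,0,0]}]'
python3 - <<'E'
from h import *
from station import sense,vision
d=vision.snapshot("side");cv2.imwrite("pics/s2.png",d["image"][130:450,200:520])
print(R.from_quat(sense()["tool_rot"]).as_matrix()[:,2])
E
```

```text
t: 9.45
tcp_pos: [0.6789, -0.1421, 0.2403]
tool_rot: [-0.023, 0.97, 0.005, -0.244]
force: [-0.8, -1.2, 10.0]
finger_gap: 0.308
gripper_force: 41.1
[-0.471863   -0.00106987 -0.88167123]
```

View pics/s2.png

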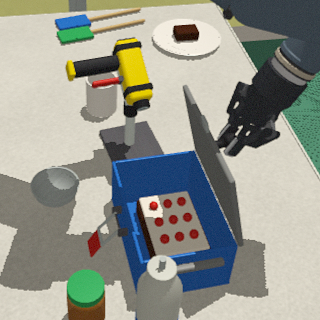

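The lid stands open at about 77°, the hasp hangs off and the cake is exposed. Now release, back off and go to the gun.

```bash
python3 -m crank '[{"dp":[0,0,0],"angular":[0,0,0]},{"dp":[0,0,0],"angular":[0,0,0]},{"dp":[0,0,0],"angular":[0,0,0]},{"dp":[0,0,0],"angular":[0,0,0]},{"dp":[0.47,0,0.88],"angular":[0,0,0]},{"dp":[0.47,0,0.88],"angular":[0,0,0]},{"dp":[0.47,0,0.88],"angular":[0,0,0]},{"dp":[0,0,0.9],"angular":[0,-5,0]},{"dp":[0,0,0.9],"angular":[0,-5,0]},{"dp":[0,0,0.9],"angular":[0,-5,0]}]' 0 && python3 -m crank '[{"dp":[-0.9,0.7,0],"angular":[0,-4.4,0]},{"dp":[-0.9,0.7,0],"angular":[0,-4.4,0]},{"dp":[-0.9,0.7,0],"angular":[0,-4.3,0]},{"dp":[-0.9,0.7,0],"angular":[6,0,0.4]},{"dp":[-0.9,0.7,0],"angular":[6,0,0.4]},{"dp":[-0.9,0.7,-0.3],"angular":[6,0,0.4]},{"dp":[-0.9,0.7,-0.5],"angular":[6,0,0.4]},{"dp":[-0.9,0.7,-0.6],"angular":[6,0,0.4]},{"dp":[-0.9,0.7,-0.6],"angular":[5,0,0]},{"dp":[0,0,0],"angular":[0,0,0]},{"dp":[0,0,0],"angular":[0,0,0]}]'
python3 - <<'E'
from h import *
from station import sense,vision
np.set_printoptions(precision=4,suppress=True)
s=sense();d=vision.snapshot("wrist");cv2.imwrite("pics/w3.png",d["image"])
T=np.eye(4);T[:3,:3]=R.from_quat(s["tool_rot"]).as_matrix();T[:3,3]=s["tcp_pos"];print(T,s["q"])
W=cloud(d,T@d["mount"]);np.savez("w3.npz",W=W,T=T,image=d["image"])
H=hsv(d);h,sa,v=[H[...,i] for i in range(3)];z=W[...,2]
red=((h<6)|(h>174))&(sa>150)&(v>50)&(z>.18);p=W[red]
print("trig",red.sum(),np.median(p,0),np.percentile(p,[2,98],0)); u,sv,vt=np.linalg.svd(p-p.mean(0),full_matrices=False);print(vt,sv)
E
```

```text
t: 10.5
tcp_pos: [0.7216, -0.1416, 0.3988]
tool_rot: [-0.024, 0.993, 0.003, -0.113]
force: [0.5, 0.2, 0.2]
finger_gap: 1.004
gripper_force: 0.0
t: 11.6
tcp_pos: [0.478, 0.0472, 0.3384]
tool_rot: [-0.039, 0.953, 0.301, 0.008]
force: [0.2, -0.4, 1.1]
finger_gap: 1.001
gripper_force: 0.0
[[-0.9968 -0.0797 -0.0087  0.478 ]
 [-0.0703  0.8162  0.5734  0.0472]
 [-0.0386  0.5722 -0.8192  0.3384]
 [ 0.      0.      0.      1.    ]] [-0.4583  0.2998  1.7055  0.5391  1.4629 -2.2614]
trig 1701 [0.4937 0.0786 0.2255] [[0.4692 0.0717 0.2157]
 [0.5207 0.0909 0.2279]]
[[ 0.9889  0.1484  0.0087]
 [-0.1255  0.865  -0.4859]
 [-0.0796  0.4794  0.874 ]] [0.648  0.1956 0.0917]
```

View pics/w3.png

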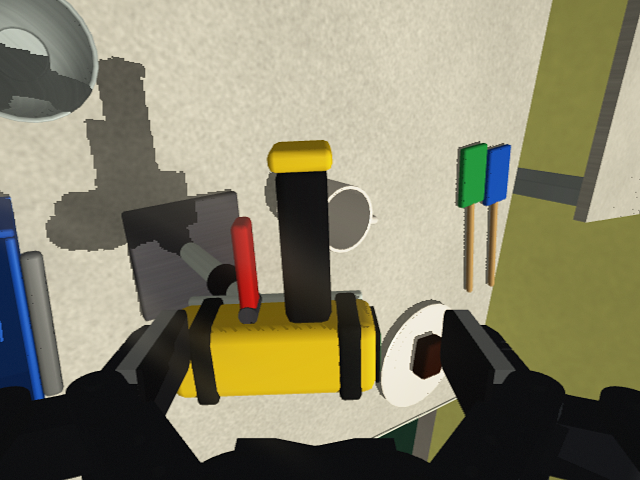

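The gun lies across the view: trigger at (244,265), grip (303,245) nearly upright in the image, housing (285,350). The tool is about square to it. Next I measure both in the tool frame.

Run:
```python
from h import *
np.set_printoptions(precision=1,suppress=True)
f=np.load("w3.npz");W,T=f["W"],f["T"];L=((W-T[:3,3])@T[:3,:3])*1000
for n,a in(("trig",[(240,228),(242,245),(245,265),(248,285),(249,300)]),("grip",[(300,185),(302,215),(304,245),(306,275),(308,300)]),("hous",[(285,320),(285,345),(285,375)]),("cap",[(300,150)])):
    for u,v in a: print(n,(u,v),L[v,u])
for v in(200,230,260,290):
    r=L[v,225:345];g=r[(r[:,2]>70)&(r[:,2]<150)];g2=g[(g[:,2]<120)];print(v,g2[:,1].min(),g2[:,1].max(),"top",np.median(g2[:,2]))
```

```text
trig (240, 228) [  9.5 -41.4 108.2]
trig (242, 245) [ -0.6 -40.9 108.4]
trig (245, 265) [-13.1 -39.9 109.3]
trig (248, 285) [-25.3 -38.6 108.6]
trig (249, 300) [-35.9 -38.8 110.6]
grip (300, 185) [35.5 -6.9 98.3]
grip (302, 215) [19.1 -6.1 99.2]
grip (304, 245) [  2.   -5.2 100. ]
grip (306, 275) [-17.   -4.2 103.3]
grip (308, 300) [-33.   -3.2 104.3]
hous (285, 320) [-50.8 -17.7 113.7]
hous (285, 345) [-60.9 -17.  101.4]
hous (285, 375) [-83.9 -17.8 104.9]
cap (300, 150) [53.7 -6.7 97.3]
200 -20.302054806320452 7.508377325177272 top 99.13423793527387
230 -47.65685328289163 8.223321217379448 top 100.95505069941207
260 -46.408896849755855 8.938498729859147 top 102.44425396845295
290 -45.259941150061174 9.809136008174471 top 103.7453385166668
```

```bash
python3 -m crank '[{"dp":[0.04,-0.39,-0.28],"angular":[0,-1.7,2.5]},{"dp":[0,0.46,-0.65],"angular":[0,0,0]},{"dp":[0,0.46,-0.65],"angular":[0,0,0]},{"dp":[0,0.46,-0.65],"angular":[0,0,0]},{"dp":[0,0.46,-0.65],"angular":[0,0,0]},{"dp":[0,0.46,-0.65],"angular":[0,0,0]},{"dp":[0,0,0],"angular":[0,0,0]},{"dp":[-0.01,0.11,0.08],"angular":[0,0,0]},{"dp":[0,0,0],"angular":[0,0,0]},{"dp":[0,0,0],"angular":[0,0,0]}]'
python3 - <<'E'
from h import *
from station import sense,vision
s=sense();print(s["tcp_pos"],R.from_quat(s["tool_rot"]).as_matrix().round(3))
d=vision.snapshot("wrist");cv2.imwrite("pics/w4.png",d["image"])
E
```

```text
t: 12.65
tcp_pos: [0.4804, 0.107, 0.2363]
tool_rot: [-0.065, 0.952, 0.299, 0.017]
force: [-0.1, -0.3, -1.1]
finger_gap: 0.996
gripper_force: 0.0
[0.48035706 0.10703289 0.23625648] [[-0.991 -0.135 -0.006]
 [-0.114  0.812  0.572]
 [-0.072  0.568 -0.82 ]]
```

View pics/w4.png

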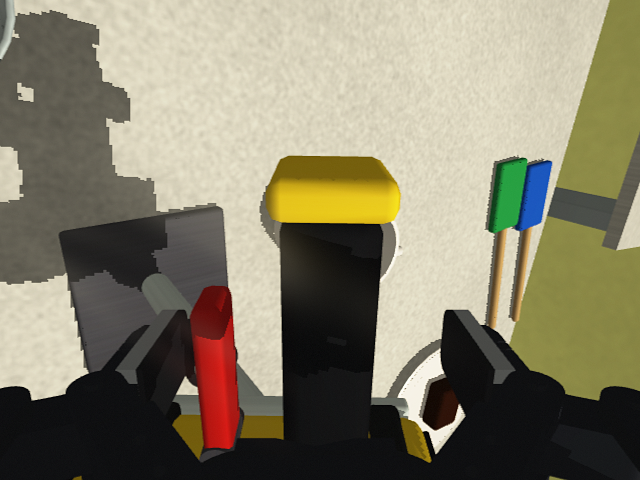

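The trigger (218,370) lies just inside the left finger and the grip (332,330) is between the fingers. Now squeeze.

```bash
Z='{"dp":[0,0,0],"angular":[0,0,0]}'; python3 -m crank '[{"dp":[0,0,0],"angular":[0,0,0]},{"dp":[0,0,0],"angular":[0,0,0]},{"dp":[0,0,0],"angular":[0,0,0]},{"dp":[0,0,0],"angular":[0,0,0]},{"dp":[0,0,0],"angular":[0,0,0]},{"dp":[0,0,0],"angular":[0,0,0]}]' 1 25
python3 - <<'E'
from h import *
from station import vision
d=vision.snapshot("wrist");cv2.imwrite("pics/w5.png",d["image"])
E
```

```text
t: 13.3
tcp_pos: [0.4805, 0.1056, 0.236]
tool_rot: [-0.064, 0.952, 0.299, 0.017]
force: [-0.9, -9.1, 7.5]
finger_gap: 0.446
gripper_force: 25.2
```

View pics/w5.png

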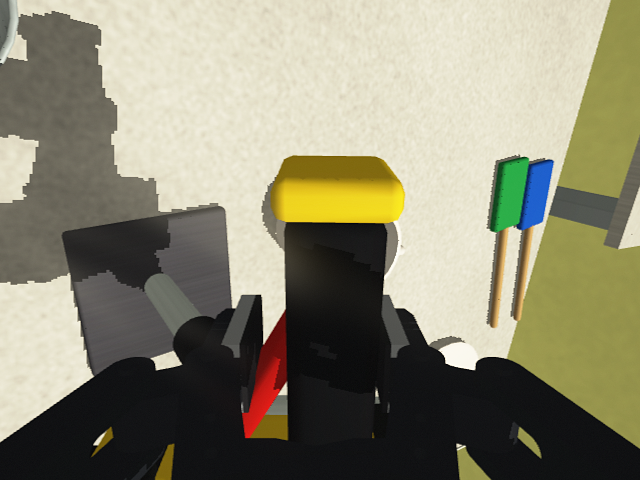

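The trigger (265,375) is squeezed right in against the grip with a 38 mm gap. Hold a little longer, release, and back out.

```bash
python3 -m crank '[{"dp":[0,0,0],"angular":[0,0,0]},{"dp":[0,0,0],"angular":[0,0,0]},{"dp":[0,0,0],"angular":[0,0,0]}]' && python3 -m crank '[{"dp":[0,0,0],"angular":[0,0,0]},{"dp":[0,0,0],"angular":[0,0,0]},{"dp":[0,0,0],"angular":[0,0,0]},{"dp":[0,0,0],"angular":[0,0,0]},{"dp":[0,0,0],"angular":[0,0,0]},{"dp":[0.01,-0.1,-0.07],"angular":[0,0,0]},{"dp":[0,-0.46,0.65],"angular":[0,0,0]},{"dp":[0,-0.46,0.65],"angular":[0,0,0]},{"dp":[0,-0.46,0.65],"angular":[0,0,0]},{"dp":[0,-0.46,0.65],"angular":[0,0,0]},{"dp":[0,-0.46,0.65],"angular":[0,0,0]},{"dp":[0,0,0.5],"angular":[0,0,0]},{"dp":[0,0,0],"angular":[0,0,0]},{"dp":[0,0,0],"angular":[0,0,0]}]' 0
python3 - <<'E'
from h import *
from station import sense,vision
d=vision.snapshot("side");cv2.imwrite("pics/s3.png",d["image"]);print(sense()["force"])
E
```

```text
t: 13.65
tcp_pos: [0.4805, 0.1057, 0.236]
tool_rot: [-0.064, 0.952, 0.299, 0.017]
force: [-1.3, -7.9, 7.0]
finger_gap: 0.45
gripper_force: 25.2
t: 15.05
tcp_pos: [0.4792, 0.0359, 0.3453]
tool_rot: [-0.065, 0.952, 0.3, 0.016]
force: [0.6, -1.0, -0.3]
finger_gap: 1.001
gripper_force: 0.0
[-0.47762327 -0.85390205 -0.38774477]
```

View pics/s3.png

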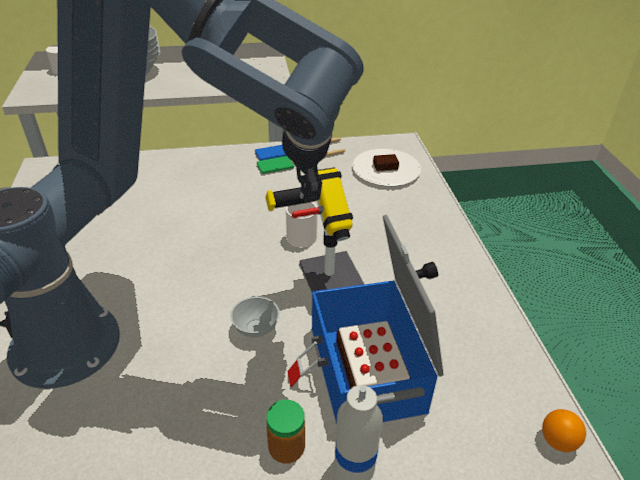

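The lid is open with its knob at (428,270), the hasp hangs at (293,373), and the trigger is released at (305,212). The siphon, bowl, jar and mug are where they were, and the robot is clear.

```bash
python3 -c "from station import order;print(order.sign_off())"
```

```text
the job is handed in; nothing more can be done
None
```

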